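# Centre-punch the drill spot on a bracket blank at the lab bench

### The job

Pick up the yellow spring-loaded centre punch, stand it on the steel bracket blank with its foot centred on the orange spot, and press it straight down until its spring snaps. Leave it standing there upright, let go and sprung back up. Do not snap it anywhere else, and do not shove either blank out of its place.

Things in the scene. Friction and masses are not known exactly. Their poses are not given: they have to be found in the camera images.
- punch: Loose upright centre punch, 139 mm tall, 0.56 kg, round about z. Dark steel foot: disc 60 mm across, 12 mm high, then a 34 mm sleeve up to 50 mm. Above it on a bright shaft the yellow barrel with two black bands, 28 mm across, 78 to 132 mm above the underside, domed cap to 139: grip it there from above, at about 108 mm; the foot hangs on. Origin: centre of the foot's underside; z up the barrel.
- punch_barrel (a joint): How far the barrel is pressed down towards the foot, in m: 0 = sprung up (start), 0.018 = stop. Pressing takes about 4 N at first, 7 N at 0.011, about 10 N at 0.012; then the hidden spring snaps and the force falls away to about 3 N just before the stop; past 0.0145 it has snapped. It springs back by itself when let go.
- orange_spot (a point): Centre of the orange spot, 40 mm across, painted on the blank to be punched: a loose flat steel plate 90 x 70 x 8 mm, 0.39 kg, lying on the bench. The point lies on its upper face, 8 mm above the bench, 10 mm from the plate's centre along its long (x) axis; z up. Two small black dots mark the other end.
- blue_spot (a point): Centre of the blue spot, 40 mm in diameter, on the upper face of a second blank of the same shape, size and weight. A bystander: not to be punched.
Mind the look-alikes: they are no part of the job. Leave any purple look-alike of the part that bears orange_spot alone. Leave any red look-alike of the punch alone.

How it is judged (in metres and radians):
On the way:
1. with its foot on the orange spot and upright, the punch is pressed down until its spring snaps (horizontal distance between punch and orange_spot below 0.015 m and angle between punch's own z axis and vertical below 0.17 rad and height (world z) of punch between 0.004 and 0.014 m and value of joint punch_barrel above 0.0145 m), for 0.1 s.
At the end, for the whole second after the job is handed in: The punch stands at rest on the blank, upright within 10 degrees, the centre of its foot within 15 mm of the centre of the orange spot, its barrel sprung back up to within 3 mm (horizontal distance between punch and orange_spot below 0.015 m and angle between punch's own z axis and vertical below 0.17 rad and height (world z) of punch between 0.004 and 0.014 m and value of joint punch_barrel below 0.003 m and linear speed of punch below 0.02 m/s); the robot touches nothing.
It fails at once if the punch is snapped (barrel pressed more than 14.5 mm) more than 20 mm away from the centre of the orange spot (value of joint punch_barrel above 0.0145 m and horizontal distance between punch and orange_spot above 0.02 m).
It fails at once if the orange-spotted blank is shoved more than 40 mm (distance of orange_spot from where it was at the start of the episode above 0.04 m).
It fails at once if the blue-spotted blank is shoved more than 40 mm (distance of blue_spot from where it was at the start of the episode above 0.04 m).
It also fails if it takes over 40 s, if anything falls off the work surface, if the arm or the gripper's body presses on something with over 40 N, if the wrist force passes 120 N, or if a joint passes its speed limit or range.

### The arm

A 6-joint arm with a two-finger parallel gripper is mounted at the origin on the work surface. World frame = base frame: x ahead of the robot, y to its left, z up, the work surface at z = 0. Lengths are in m, angles in degrees, forces in N, time in s.
With the tool pointing down it reaches from about 0.4 to 0.825 m from the base axis. Payload 7 kg.
Tool frame: the origin (TCP) lies midway between the tips of the shut fingers; the grasp point (between the pads) lies 19 mm behind it; z points along the fingers, y is the line along which they close (so a half turn about z gives the same grasp; the last joint's range is limited). The gripper opens to 88 mm and grips with 3 to 60 N. Pads are 19 mm wide; open, the fingers measure 130 mm over their backs; the gripper's body (78 mm by 193 mm) begins 47 mm behind the grasp point.
Start: joints at [91.106, 20.546, 0.682, 0, -70.136, -16.507], TCP at [0.179, 0.651, 0.227] pointing down, gripper open.
Joint ranges: [-176.03, 176.03], [-82.01, 121.73], [-58.28, 71.71], [-173.87, 95.51], [-174.79, -0.11], [-173.66, 173.66]. Speed limits (degrees/s): [136.94, 136.94, 172.46, 180, 180, 180].

### API

Orientations are given as [roll, pitch, yaw] about the fixed x, y, z axes, in that order (R = Rz(yaw) Ry(pitch) Rx(roll)).
In Python, from plant import telemetry, viewer, workorder gives the robot as it stands. The module is installed in compiled form; this text tells all that it offers.
- The arm moves only by the tool carry_out, never from a script. Its argument "rows" is a list of rows, each a list of 6 numbers: the shift along the tool's x, y, z in m, then the turn, a rotation vector about the tool's x, y, z in rad. In form: [[tx, ty, tz, ax, ay, az], ...]. A call has 1 to 8 rows; each row is the pose to reach, as a shift and turn from the pose commanded when the call began, along the tool's axes at that moment; what a row does not reach only later rows make up. A row lasts 1/8 s, in which the tool goes at most 62.5 mm and 10.7 degrees, less where a joint would pass 70% of its speed; a pose out of reach is approached as far as the arm can. A call with a gripper value outside its range is refused whole. "grip" is the gripper's target within -1 to 1 (fully open at 1, half-way at 0, shut at -1), set as the call begins (left out, the last holds). The fingers move at their own pace and stop on an object; the grip force is fixed at half the most. Time passes only in rows, so rows that repeat a pose let the fingers close. It gives the time, the measured TCP pose, the force, the opening and the grip force at its end, in the units of the state.
- telemetry.get_obs(): the state, without advancing time (a new reading comes with each control period).
- viewer.snapshot(name): name is "scene" or "top"; returns the picture (400x640x3 uint8, red, green, blue); there is no depth.
- viewer.camera_info(name): a dict with "intrinsics" (3x3 intrinsics, pixels), "extrinsics" (4x4, takes a point from camera to world coordinates). Camera axes: x right, y down, z forward; pixel columns grow to the right and rows downward; lengths in m; the calibration is good to about 2 mm. A picture is of the moment at which its call begins. camera_info takes no time and is no camera call.
- workorder.close_job(): hands the job in; it is judged then, once.
The state is a dict: "clock": time; "joint_pos": joint angles; "qvel": joint speeds; "tau": joint torques, N m; "tool_pos": TCP position; "orientation": TCP orientation; "force": force on the tool from outside, world axes, zero at the start; "moment": the same for the moment, N m; "opening": finger opening in m; "gripper_force": force on a finger pad.
Only numpy, scipy, OpenCV 4.12 (cv2) and the standard library are available. Lean on these libraries where they do the work, as an engineer would, in place of code of your own. Each camera call takes 0.05 s, during which the arm holds its last target. There are 200 camera calls.

## Working session

There is one attempt and no reset: what is moved stays moved. The work goes in short steps, Python scripts to look and compute and a tool call to move; the robot and the scene stay as the last step left them, time stands still between calls to the robot, and variables do not carry over. Pictures are saved under pics/ and viewed, at most 10 in all, crops included, and the job is handed in when it is done.

Besides the shell and the picture viewer there is one more tool, called after "Emit:" as a command line: name --pt "numbers of a row" for each row, then --argument value for the rest. carry_out: Moves the arm, as the interface text tells. Its arguments: {"type":"object","properties":{"rows":{"type":"array"},"grip":{"type":"number"}},"required":["rows"]}

```bash
mkdir -p pics; cat > h.py <<'E'
import numpy as np, cv2
from plant import telemetry, viewer, workorder
def snap(cam,fn):
    im=viewer.snapshot(cam); cv2.imwrite('pics/'+fn,im[:,:,::-1]); return im
def px2w(cam,u,v,z):
    i=viewer.camera_info(cam);K=np.array(i['intrinsics']);T=np.array(i['extrinsics'])
    d=T[:3,:3]@np.linalg.solve(K,[u,v,1]);o=T[:3,3]
    return o+d*(z-o[2])/d[2]
def w2px(cam,p):
    i=viewer.camera_info(cam);K=np.array(i['intrinsics']);T=np.array(i['extrinsics'])
    c=T[:3,:3].T@(np.array(p)-T[:3,3]);q=K@c;return q[:2]/q[2]
E
python3 - <<'E'
from h import *
a=snap('scene','s0.png');b=snap('top','t0.png')
cv2.imwrite('pics/both.png',cv2.resize(np.vstack([a,b])[:,:,::-1],(480,600)))
o=telemetry.get_obs();print(o)
for c in('scene','top'):print(viewer.camera_info(c))
E
```

```text
{'clock': 0.1, 'joint_pos': array([ 9.11066459e+01,  2.05857438e+01,  6.39959120e-01, -1.82735302e-02,
       -7.01350747e+01, -1.65060541e+01]), 'qvel': array([-0.00517916, -0.07034762,  0.1397276 ,  0.11288912, -0.0225791 ,
        0.02969402]), 'tau': array([-5.29978624e-04, -5.84164023e+01,  2.93749970e+01,  7.01545313e+00,
        1.01309278e-02, -5.15830527e-05]), 'tool_pos': array([0.17915961, 0.65034626, 0.22573971]), 'orientation': array([ 1.79917592e+02, -6.50421384e-03, -1.54056250e+01]), 'force': array([ 0.02930308, -0.28534449,  0.79408429]), 'moment': array([ 0.00319691, -0.04903225, -0.03002775]), 'gripper_force': 0.0, 'opening': 0.0876594663904495}
{'intrinsics': array([[422.05697918,   0.        , 325.63194483],
       [  0.        , 422.05697918, 203.96260666],
       [  0.        ,   0.        ,   1.        ]]), 'extrinsics': array([[-0.11236061,  0.83830416, -0.53349904,  0.99035835],
       [ 0.99356647,  0.08712713, -0.07235009,  0.11278155],
       [-0.01416914, -0.53819606, -0.84270056,  0.78210286],
       [ 0.        ,  0.        ,  0.        ,  1.        ]])}
{'intrinsics': array([[365.39015885,   0.        , 316.9051314 ],
       [  0.        , 365.39015885, 206.21073369],
       [  0.        ,   0.        ,   1.        ]]), 'extrinsics': array([[ 0.02534205, -0.99137663,  0.12856966,  0.44793797],
       [-0.9996127 , -0.02660932, -0.00814826,  0.02697645],
       [ 0.01149914, -0.12831337, -0.991667  ,  0.78878069],
       [ 0.        ,  0.        ,  0.        ,  1.        ]])}
```

View pics/t0.png

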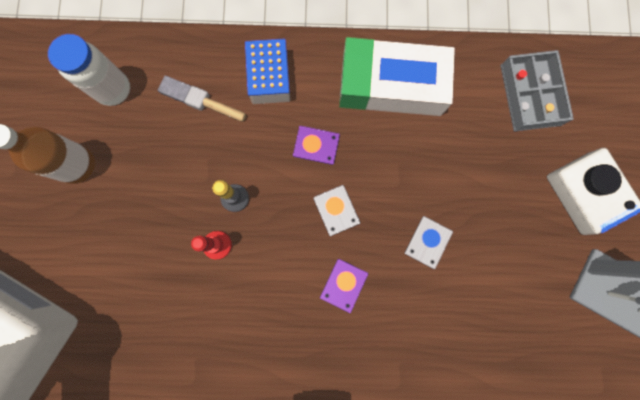

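View pics/s0.png

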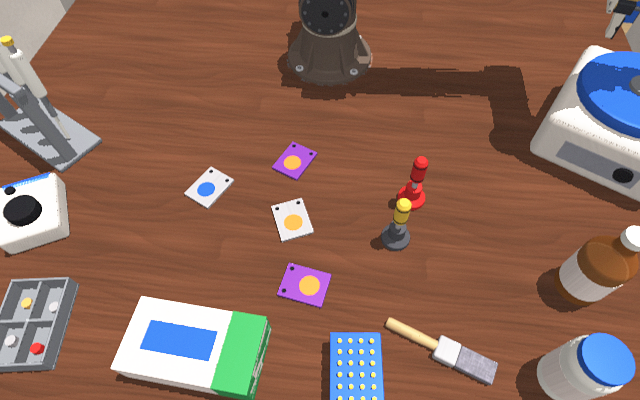

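Top view: the yellow punch has its cap at about (220,188) and its foot at about (235,198). The red look-alike is at (212,244). The steel blank's orange spot is at (335,206), the blue spot at (431,238), and the purple look-alikes at (316,145) and (345,285). In the scene view the punch cap is at (403,204), its foot at (396,238), and the orange spot at (293,222).

```bash
python3 - <<'E'
from h import *
t=cv2.imread('pics/t0.png');s=cv2.imread('pics/s0.png')
f=lambda im,x,y,w,h:cv2.resize(im[y:y+h,x:x+w],None,fx=5,fy=5,interpolation=cv2.INTER_CUBIC)
A=np.hstack([f(t,195,170,80,60),f(t,305,175,80,60)]);B=np.hstack([f(s,370,190,80,60),f(s,255,190,80,60)])
cv2.imwrite('pics/c0.png',np.vstack([A,B]))
# orange/yellow blobs by hue
for c,im,(x,y,w,h) in(('top',t,(310,180,55,60)),('scene',s,(265,195,55,50))):
    hsv=cv2.cvtColor(im[y:y+h,x:x+w],cv2.COLOR_BGR2HSV);m=cv2.inRange(hsv,(12,90,190),(25,255,255))
    n,l,st,ce=cv2.connectedComponentsWithStats(m);k=1+np.argmax(st[1:,4]);p=ce[k]+[x,y];print(c,p,st[k,4],px2w(c,*p,.008))
print(px2w('top',220,188,.139),px2w('top',235,198,.012),px2w('scene',403,204,.139),px2w('scene',396,238,.012))
E
```

```text
top [334.5 205.5] 256 [ 0.55172937 -0.01733284  0.008     ]
scene [292.73931624 221.81196581] 234 [ 0.55215967 -0.01806125  0.008     ]
[0.56053307 0.19678833 0.139     ] [0.56168304 0.19663129 0.012     ] [0.56888221 0.19630521 0.139     ] [0.57029516 0.19974551 0.012     ]
```

View pics/c0.png

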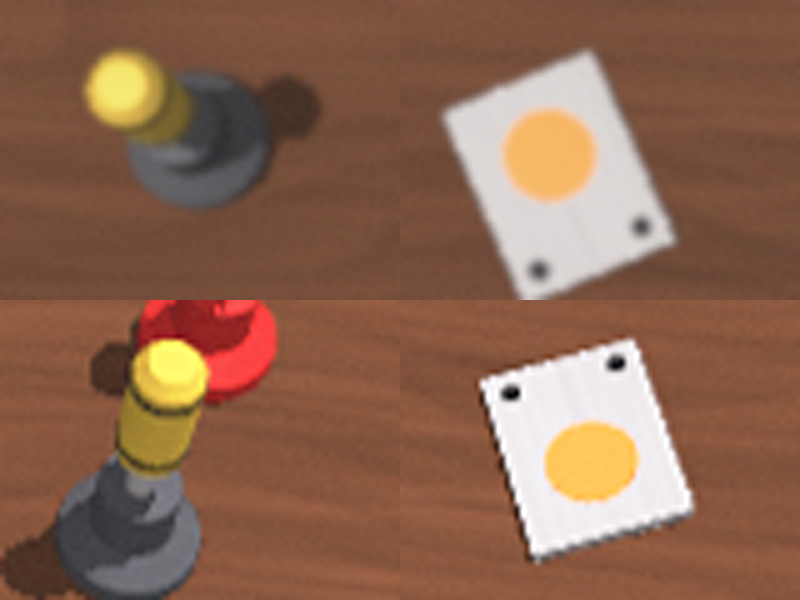

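Both views agree. The spot is at (0.552,-0.018), with its height as expected, and the punch is at about (0.563,0.197). I'm going above the punch.

Emit:
carry_out --pt "0.02 0.014 -0.02 0 0 0" --pt "0.055 0.038 -0.05 0 0 0" --pt "0.09 0.062 -0.05 0 0 0" --pt "0.125 0.086 -0.05 0 0 0" --pt "0.16 0.11 -0.05 0 0 0" --pt "0.195 0.134 -0.05 0 0 0" --pt "0.23 0.158 -0.05 0 0 0" --pt "0.264 0.181 -0.05 0 0 0" --grip 1

```text
clock: 1.1
tool_pos: [0.3867, 0.4041, 0.2776]
orientation: [-179.9, -0.0, -15.4]
force: [0.8, 0.4, -1.2]
opening: 0.0872
gripper_force: 0.0
```

Emit:
carry_out --pt "0.034 0.023 0 0 0 -0.04" --pt "0.068 0.046 0 0 0 -0.08" --pt "0.102 0.069 0 0 0 -0.12" --pt "0.136 0.092 0 0 0 -0.16" --pt "0.17 0.116 0 0 0 -0.2" --pt "0.2 0.136 0 0 0 -0.24" --pt "0.227 0.154 0 0 0 -0.269" --pt "0.227 0.154 0 0 0 -0.269"

```text
clock: 2.1
tool_pos: [0.5645, 0.195, 0.277]
orientation: [180.0, -0.0, -0.2]
force: [-0.7, 0.4, 0.3]
opening: 0.0879
gripper_force: 0.0
```

Emit:
carry_out --pt "0 0.0 0.03 0 0 0" --pt "0 0 0.07 0 0 0" --pt "0 0 0.11 0 0 0" --pt "0 0 0.122 0 0 0" --pt "0 0 0.122 0 0 0"

```text
clock: 2.72
tool_pos: [0.5636, 0.1974, 0.155]
orientation: [180.0, 0.0, 0.0]
force: [0.1, -0.6, 0.5]
opening: 0.0878
gripper_force: 0.0
```

```bash
python3 - <<'E'
from h import *
s=snap('scene','s1.png');t=snap('top','t1.png')
f=lambda im,x,y,w,h:cv2.resize(im[y:y+h,x:x+w,::-1],None,fx=3,fy=3,interpolation=cv2.INTER_CUBIC)
cv2.imwrite('pics/c1.png',np.hstack([f(s,330,100,130,200),f(t,180,100,130,200)]))
p=telemetry.get_obs()['tool_pos'];print(p,w2px('scene',p),w2px('top',p))
E
```

```text
[0.56453285 0.19794459 0.15641979] [405.34529266 196.7366674 ] [216.97642043 183.96961188]
```

View pics/c1.png

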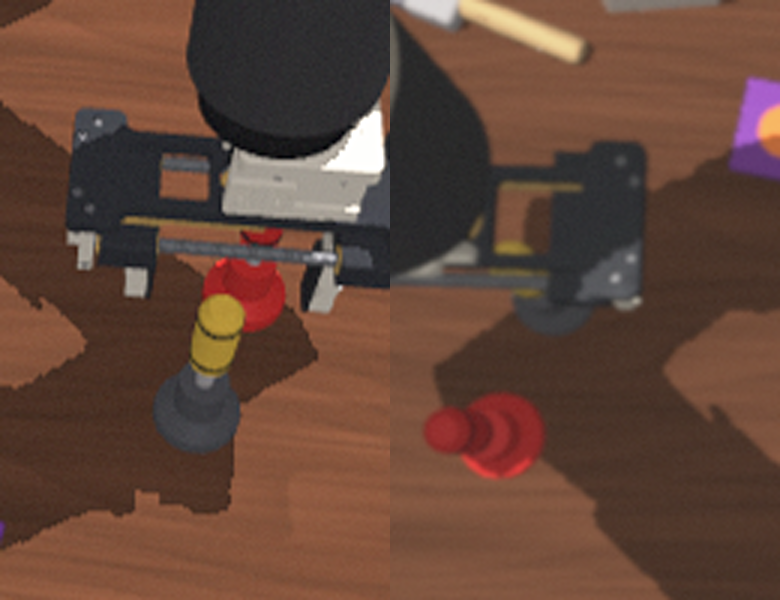

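The crop shows the barrel cap at scene (404,203). The open fingers straddle it, with their midpoint at about column 406, and the red look-alike is clear of the gripper. I'm descending and gripping.

Emit:
carry_out --pt "0 0 0.02 0 0 0" --pt "0 0 0.04 0 0 0" --pt "0 0 0.06 0 0 0" --pt "0 0 0.067 0 0 0" --pt "0 0 0.067 0 0 0"

```text
clock: 3.45
tool_pos: [0.5642, 0.1976, 0.0884]
orientation: [-180.0, -0.0, 0.0]
force: [0.7, -0.2, 0.2]
opening: 0.0874
gripper_force: 0.0
```

Emit:
carry_out --pt "0 0 0 0 0 0" --pt "0 0 0 0 0 0" --pt "0 0 0 0 0 0" --pt "0 0 0 0 0 0" --pt "0 0 0 0 0 0" --pt "0 0 0 0 0 0" --pt "0 0 0 0 0 0" --pt "0 0 0 0 0 0" --grip -1

```text
clock: 4.45
tool_pos: [0.5637, 0.1976, 0.0875]
orientation: [-180.0, -0.0, 0.0]
force: [0.6, 0.3, -1.2]
opening: 0.0272
gripper_force: 30.0
```

Emit:
carry_out --pt "0 0 -0.01 0 0 0" --pt "0 0 -0.03 0 0 0" --pt "0 0 -0.05 0 0 0" --pt "0 0.02 -0.05 0 0 0" --pt "-0.002 0.05 -0.05 0 0 0" --pt "-0.005 0.08 -0.05 0 0 0" --pt "-0.008 0.11 -0.05 0 0 0" --pt "-0.01 0.14 -0.05 0 0 0"

```text
clock: 5.45
tool_pos: [0.5523, 0.0553, 0.1367]
orientation: [180.0, 0.1, -0.0]
force: [-0.1, -0.2, -4.7]
opening: 0.0271
gripper_force: 30.0
```

Emit:
carry_out --pt "-0.001 0.03 0 0 0 0" --pt "-0.002 0.055 0 0 0 0" --pt "-0.002 0.07 0 0 0 0" --pt "-0.002 0.0756 0 0 0 0" --pt "-0.002 0.0756 0.02 0 0 0" --pt "-0.002 0.0756 0.03 0 0 0" --pt "-0.002 0.0756 0.03 0 0 0"

```text
clock: 6.32
tool_pos: [0.5511, -0.0181, 0.1067]
orientation: [180.0, 0.1, 0.0]
force: [-0.3, 0.5, -4.0]
opening: 0.027
gripper_force: 30.0
```

```bash
python3 - <<'E'
from h import *
s=snap('scene','s2.png');t=snap('top','t2.png')
f=lambda im,x,y,w,h:cv2.resize(im[y:y+h,x:x+w,::-1],None,fx=5,fy=5,interpolation=cv2.INTER_CUBIC)
cv2.imwrite('pics/c2.png',np.hstack([f(s,255,140,80,120),f(t,290,140,80,120)]))
o=telemetry.get_obs();p=o['tool_pos'];print(p,o['force'])
for z in(.02,.03,.04,.14):print(z,w2px('scene',[p[0],p[1],z]),w2px('top',[p[0],p[1],z]))
E
```

```text
[ 0.55206071 -0.01789181  0.10786966] [ 0.80582405  0.51616361 -5.17034533]
0.02 [292.3696944  218.90426549] [335.10067465 204.61660671]
0.03 [291.98192838 216.45799721] [335.39100735 203.98407436]
0.04 [291.58663876 213.96426547] [335.68895384 203.33495424]
0.14 [287.16659782 186.0799093 ] [339.16301126 195.76621083]
```

View pics/c2.png

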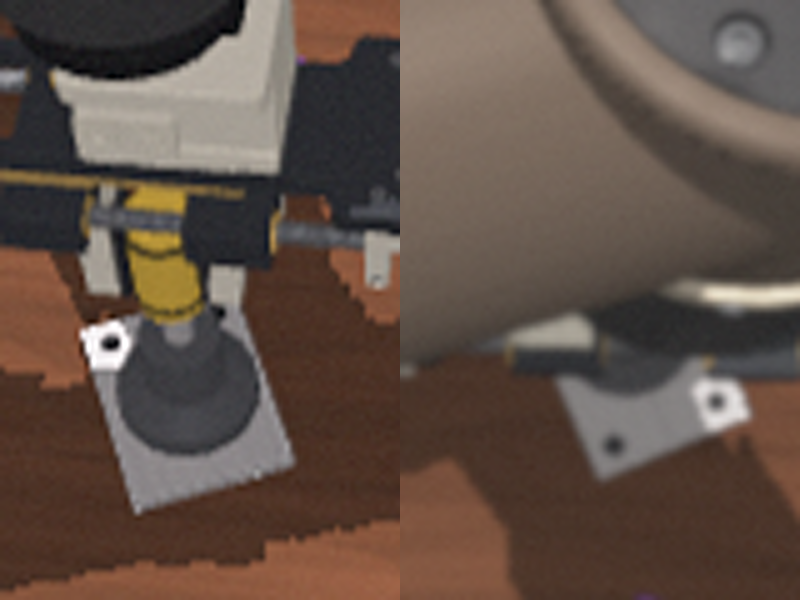

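```bash
python3 - <<'E'
from h import *
a=np.linspace(0,6.283,73)
for x,y in((.552,-.018),(.556,-.018),(.560,-.018)):
  for c in('scene','top'):
    q=np.array([w2px(c,[x+.03*np.cos(t),y+.03*np.sin(t),z]) for t in a for z in(.02,.032)])
    print(x,y,c,q.min(0).round(1),q.max(0).round(1),((q.min(0)+q.max(0))/2).round(1))
E
```

```text
0.552 -0.018 scene [277.4 203.7] [306.6 231.4] [292.  217.6]
0.552 -0.018 top [321.  189.7] [349.8 218.7] [335.4 204.2]
0.556 -0.018 scene [277.1 205.3] [306.3 233.1] [291.7 219.2]
0.556 -0.018 top [321.1 187.9] [349.9 216.8] [335.5 202.4]
0.56 -0.018 scene [276.7 206.9] [306.1 234.8] [291.4 220.9]
0.56 -0.018 top [321.1 186. ] [349.9 214.9] [335.5 200.5]
```

In the scene view the foot disc spans columns 278–307 with its bottom at row 231, and in the top view its bottom is at row 219. That matches a foot at (0.552,-0.017), upright and within about 1 mm of the spot. I'm lowering it to contact.

Emit:
carry_out --pt "0 0 0.004 0 0 0" --pt "0 0 0.008 0 0 0" --pt "0 0 0.01 0 0 0" --pt "0 0 0.012 0 0 0" --pt "0 0 0.013 0 0 0" --pt "0 0 0.014 0 0 0" --pt "0 0 0.014 0 0 0"

```text
clock: 7.3
tool_pos: [0.552, -0.0182, 0.094]
orientation: [-180.0, -0.0, 0.0]
force: [-2.3, 0.5, 3.8]
opening: 0.0272
gripper_force: 30.0
```

Emit:
carry_out --pt "0 0 0.002 0 0 0" --pt "0 0 0.004 0 0 0" --pt "0 0 0.006 0 0 0" --pt "0 0 0.008 0 0 0" --pt "0 0 0.0085 0 0 0" --pt "0 0 0.009 0 0 0" --pt "0 0 0.009 0 0 0"

```text
clock: 8.18
tool_pos: [0.552, -0.0182, 0.0849]
orientation: [-180.0, -0.0, 0.0]
force: [-2.7, 2.1, 6.6]
opening: 0.0274
gripper_force: 30.0
```

Emit:
carry_out --pt "0 0 0.001 0 0 0" --pt "0 0 0.002 0 0 0" --pt "0 0 0.003 0 0 0" --pt "0 0 0.004 0 0 0" --pt "0 0 0.005 0 0 0" --pt "0 0 0.006 0 0 0" --pt "0 0 0.006 0 0 0"

```text
clock: 9.05
tool_pos: [0.5519, -0.0181, 0.0788]
orientation: [-180.0, -0.0, 0.0]
force: [-3.6, 1.0, 5.0]
opening: 0.0272
gripper_force: 30.0
```

Emit:
carry_out --pt "0 0 0.0005 0 0 0" --pt "0 0 0.001 0 0 0" --pt "0 0 0.001 0 0 0"

```text
clock: 9.43
tool_pos: [0.5519, -0.0181, 0.0777]
orientation: [-180.0, -0.0, 0.0]
force: [-2.1, 1.3, 3.9]
opening: 0.0272
gripper_force: 30.0
```

Emit:
carry_out --pt "0 0 0.0005 0 0 0" --pt "0 0 0.001 0 0 0" --pt "0 0 0.001 0 0 0"

```text
clock: 9.8
tool_pos: [0.552, -0.0181, 0.0773]
orientation: [-180.0, -0.0, 0.0]
force: [-4.6, 2.1, 11.5]
opening: 0.0271
gripper_force: 30.0
```

The force fell to 3.9 N and then rose to 11.5 N at the stop, so the spring has snapped. I'm easing up to the sprung-up height, then letting go.

Emit:
carry_out --pt "0 0 -0.003 0 0 0" --pt "0 0 -0.006 0 0 0" --pt "0 0 -0.009 0 0 0" --pt "0 0 -0.012 0 0 0" --pt "0 0 -0.015 0 0 0" --pt "0 0 -0.0165 0 0 0" --pt "0 0 -0.0175 0 0 0" --pt "0 0 -0.0175 0 0 0"

```text
clock: 10.8
tool_pos: [0.5519, -0.0182, 0.0941]
orientation: [-180.0, -0.0, 0.0]
force: [-1.1, 1.4, 4.9]
opening: 0.0272
gripper_force: 30.0
```

Emit:
carry_out --pt "0 0 0 0 0 0" --pt "0 0 0 0 0 0" --pt "0 0 0 0 0 0" --pt "0 0 0 0 0 0" --pt "0 0 0 0 0 0" --pt "0 0 0 0 0 0" --pt "0 0 0 0 0 0" --grip 1

```text
clock: 11.68
tool_pos: [0.5517, -0.0182, 0.0941]
orientation: [-180.0, -0.0, 0.0]
force: [-0.2, 0.6, -0.6]
opening: 0.0867
gripper_force: 0.0
```

Emit:
carry_out --pt "0 0 -0.02 0 0 0" --pt "0 0 -0.05 0 0 0" --pt "0 0 -0.08 0 0 0" --pt "0 0 -0.11 0 0 0" --pt "0 0.02 -0.14 0 0 0" --pt "0 0.06 -0.15 0 0 0" --pt "0 0.1 -0.15 0 0 0" --pt "0 0.14 -0.15 0 0 0"

```text
clock: 12.68
tool_pos: [0.5517, -0.1593, 0.2444]
orientation: [-180.0, -0.0, 0.0]
force: [-0.6, 1.1, 0.1]
opening: 0.0877
gripper_force: 0.0
```

Emit:
carry_out --pt "0 0.04 0 0 0 0" --pt "0 0.07 0 0 0 0" --pt "0 0.09 0 0 0 0" --pt "0 0.1 0 0 0 0" --pt "0 0.1 0 0 0 0"

```text
clock: 13.3
tool_pos: [0.5518, -0.2583, 0.2439]
orientation: [-180.0, 0.0, -0.0]
force: [-0.1, 0.0, -1.2]
opening: 0.0876
gripper_force: 0.0
```

```bash
python3 - <<'E'
from h import *
s=snap('scene','s3.png');t=snap('top','t3.png')
f=lambda im,x,y,w,h:cv2.resize(im[y:y+h,x:x+w,::-1],None,fx=5,fy=5,interpolation=cv2.INTER_CUBIC)
cv2.imwrite('pics/c3.png',np.hstack([f(s,255,140,80,120),f(t,290,140,80,120)]))
a=np.linspace(0,6.283,73)
for c in('scene','top'):
    q=np.array([w2px(c,[.552+.03*np.cos(t),-.018+.03*np.sin(t),z]) for t in a for z in(.008,.02)])
    print(c,q.min(0).round(1),q.max(0).round(1),w2px(c,[.552,-.018,.147]),w2px(c,[.552,-.018,.129]))
E
```

```text
scene [278.  206.8] [306.9 234.2] [286.76878419 183.87025974] [287.64713497 189.40570707]
top [320.9 190.7] [349.3 219.2] [339.506037  195.1852577] [338.7889172  196.74316261]
```

View pics/c3.png

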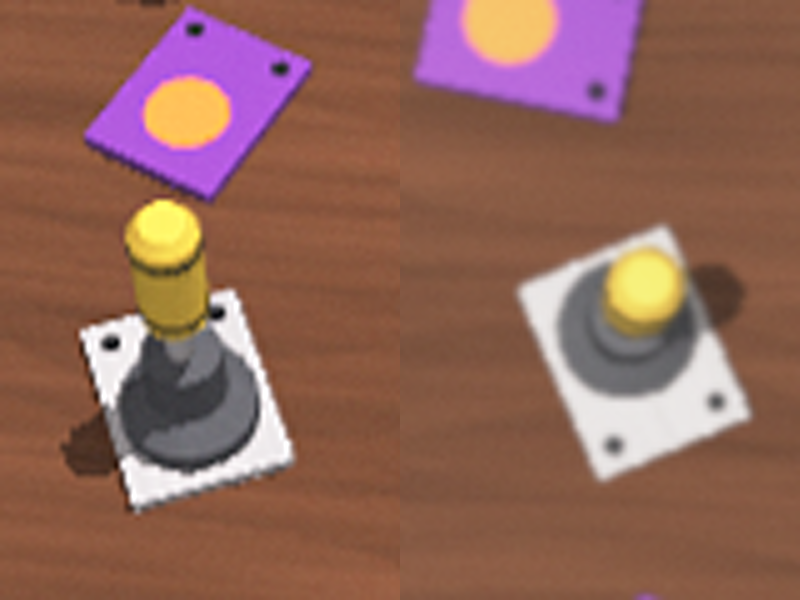

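The punch stands upright on the steel blank. Its foot covers scene columns 279–307 with its bottom at row 234, as predicted for the spot. The cap is at (288,185), sprung up, and the blank has not moved.

```bash
python3 -c "
from plant import workorder;print(workorder.close_job())"
```

```text
the job is handed in; nothing more can be done
None
```

The yellow punch was snapped on the orange spot and left standing there upright, let go and sprung back up, with its foot within about 2 mm of the spot's centre by the pictures; the job is handed in, but no verdict came back.

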